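# Set the fume cupboard sash to the pointer and start the fan

### The arm

A 6-joint arm with a two-finger parallel gripper is mounted at the origin on the work surface; the furniture and walls round the work are solid. World frame = base frame: x ahead of the robot, y to its left, z up, the work surface at z = 0. Lengths are in m, angles in degrees, forces in N, time in s.
With the tool pointing down it reaches from about 0.25 to 0.725 m from the base axis. Payload 9.7 kg.
Tool frame: the origin (TCP) lies between the finger pads; the fingertips stand 17 mm ahead of it and the grasp point (between the pads) lies 2 mm behind it; z points along the fingers, y is the direction in which the jaws open and shut (so a half turn about z gives the same grasp; the last joint's range is limited). The gripper opens to 85 mm and grips with 20 to 120 N. Pads are 22 mm wide; open, the fingers measure 114 mm over their backs; the gripper's body (76 mm by 85 mm) begins 54 mm behind the grasp point. The pads swing forward as they close: fully open they stand 13 mm farther back than shut.
Start: joints at [76.433, 4.979, 10.078, 95.1, 0, 90], TCP at [0.129, 0.535, 0.248] pointing down, gripper open.
Joint ranges: [-179.16, 179.16], [-48.56, 103.87], [-65.8, 70.77], [-126.05, 130.52], [-82.76, 87.17], [-180, 180]. Speed limits (degrees/s): [127.2, 127.2, 147.25, 180, 180, 180].

### API

Orientations are given as [roll, pitch, yaw] about the fixed x, y, z axes, in that order (R = Rz(yaw) Ry(pitch) Rx(roll)).
In Python, from workcell import monitor, cams, order gives the robot as it stands. The module is installed in compiled form; this text tells all that it offers.
- The arm moves only by the shell command python3 -m handwheel 'ROWS' [OPENING] [FORCE]. ROWS is JSON, a list of rows, each a list of 6 numbers: the shift along the tool's x, y, z in m, then the turn, a rotation vector about the tool's x, y, z in degrees. In form: [[tx, ty, tz, wx, wy, wz], ...]. A call has exactly 8 rows; each row shifts and turns the commanded pose from where the row before left it, along the tool's axes as they then stand; what a row does not reach is not made up. A row lasts 1/12 s, in which the tool goes at most 41.7 mm and 7.16 degrees, less where a joint would pass 70% of its speed; a pose out of reach is approached as far as the arm can. A call is refused whole if a number of a shift passes 0.0417 or a number of a turn 7.16, either way. A call with a gripper value outside its range is refused whole. OPENING is the opening, from -1 (shut) to 1 (fully open), set as the call begins (- or left out, the last holds). The fingers move at their own pace and stop on an object; FORCE is the grip in N (left out, the last holds). Time passes only in rows, so rows that do not move let the fingers close, or fill a call up. It gives the time, the measured TCP pose, the force and the opening at its end, in the units of the state.
- monitor.get_obs(): the state, without advancing time (a new reading comes with each control period).
- cams.camera(name): name is "scene" or "top" or "wrist"; returns a dict with "img" (420x560x3 uint8, red, green, blue), "depth" (420x560 float32, m along the optical axis (not along the pixel's ray), 0 where there is no reading), "fx", "fy", "cx", "cy" (pixels), "rvec" (rotation vector, rad) and "tvec" (3), from world to camera coordinates, as OpenCV has them; the wrist camera has in their place "tool_from_camera" (4x4, takes a point from camera to tool coordinates, whose origin is the TCP and whose axes are the flange's). Camera axes: x right, y down, z forward; pixel columns grow to the right and rows downward; lengths in m; the calibration is good to about 2 mm. A picture is of the moment at which its call begins: read the wrist's pose just before it.
- order.job_done(): hands the job in, once; it reports no verdict.
The state is a dict: "time": time; "q": joint angles; "qd": joint speeds; "joint_efforts": joint torques, N m; "ee_pos": TCP position; "tcp_rot": TCP orientation; "wrist_force": force on the tool from outside, world axes, zero at the start; "torque": the same for the moment, N m; "opening": finger opening in m.
Only numpy, scipy, OpenCV 4.12 (cv2) and the standard library are available. Lean on these libraries where they do the work, as an engineer would, in place of code of your own. Each camera call takes 0.05 s, during which the arm holds its last target. There are 200 camera calls.

### The job

Get the small fume cupboard ready for work: with the fingertips, push its sliding window up from beneath its lip until the top of the lip is level with the pointer on its right-hand post, to within a centimetre, and leave it there. Then press the round button on the switch box fully down to start the fan. Only push and press: do not pinch the lip, and leave all the other things, inside the cupboard and around it, standing where they are.

Things in the scene. Friction and masses are not known exactly. Their poses are not given: they have to be found in the camera images.
- hood: The fume cupboard, fixed, at the right, its open front facing left across the bench: white, 220 mm wide (its y), 120 mm deep (its x), about 440 mm high. Origin at the centre of its underside on the work surface, z up, its -x out of the front, its -y to the right as one faces the window. Aluminium posts 26 mm square at both front corners. Front face at x = -60 mm.
- sash (a joint): Height of the sliding window (m): 0 at its lowest, up to 0.17. It moves straight up and down. Counterweighted: it stays at whatever height it is left; it takes about 6 to 9 N to push up, slowly. At 0 the flat top of its lip is 110 mm above the work surface. The clear pane lies 5 to 9 mm behind the cupboard's front face.
- lip_front (a point): Foremost point, mid-width, of the window's level lip (aluminium, 156 mm wide along the cupboard's y, 14 mm thick, standing out 36 mm from the cupboard's front). The front edge is a bead of 6 mm radius; this point is 6 mm above the lip's underside and 8 mm below its flat top, a steel strip ending 8 mm behind the bead's front. Moves with the window; axes as the cupboard's.
- lip_end (a point): End of the lip on the right as one faces the window (cupboard's -y) of the lip, on its flat top face, near the front. Its height is the height to be set. Moves with the window.
- pointer_tip (a point): Tip of the pointer: a thin dark pin 4 mm thick that points inward over the front of the window (cupboard's +y) from a dark clamp 20 mm high with a round black thumb knob, fixed on the front of the right-hand post (nearest the robot). The clamp and knob stand out up to 22 mm from the post. Its height marks where the lip's top must go; it lies 50 to 150 mm above the lip's top at the start.
- fan_button (a joint): Press depth of the fan button (m): 0 up, 0.006 fully down; it springs back; fully down takes 5 N.
- fan_button_top (a point): Middle of the top of the white round push button (28 mm across), which faces up on the grey switch box (100 x 75 x 45 mm, fixed) at the left, facing the cupboard; press straight down, 6 mm of travel.
- beaker: Small glass beaker, 45 mm across, 56 mm high, standing loose inside the cupboard; origin at its underside.
- small_flask: Small stoppered glass flask, 34 mm across, 81 mm high, standing loose inside the cupboard; origin at its underside.
- dish: Clear round dish, 61 mm across, 14 mm high, loose on the surface between cupboard and switch box; origin at its underside.
- roll: Pale roll with a brown core, 56 mm across, 50 mm high, loose on the surface at the left, nearer the robot than the switch box; origin at its underside.

How it is judged (in metres and radians):
On the way, in this order (a step that is already met when the one before it is completed fails the run):
1. the fingers push up on the lip from beneath ((contact force between the fingers and sash_c0 above 1 N or contact force between the fingers and sash_c1 above 1 N) and velocity of joint sash above 0.003 m/s), for 0.1 s.
2. the top of the lip is level with the pointer and the window stands still (z of lip_end in the frame of pointer_tip between -0.01 and 0.01 m and velocity of joint sash between -0.01 and 0.01 m/s), for 0.3 s.
3. the fan button is pressed down (value of joint fan_button above 0.0045 m), for 0.05 s.
At the end, for the whole second after the job is handed in: The top of the lip is within 10 mm of the height of the pointer's tip and at rest; the fan button was pressed at least 4.5 mm down after the window was set, and has been let go (z of lip_end in the frame of pointer_tip between -0.01 and 0.01 m and velocity of joint sash between -0.005 and 0.005 m/s and value of joint fan_button below 0.002 m); the robot touches nothing.
It fails at once if the lip is pinched between the fingers (pushed from above and beneath at once) (contact force between the fingers and sash_c2 above 2 N and (contact force between the fingers and sash_c0 above 2 N or contact force between the fingers and sash_c1 above 2 N)).
It fails at once if a bystander is moved by more than 2 cm, lifted or knocked over (distance of any of beaker, small_flask, dish, roll from where it was at the start of the episode above 0.02 m or angle between any of beaker, small_flask, roll's own z axis and vertical above 0.6 rad).
It also fails if it takes over 59 s, if anything falls off the work surface, if the arm or the gripper's body presses on something with over 40 N, if the wrist force passes 120 N, or if a joint passes its speed limit or range.

## Working session

There is one attempt and no reset: what is moved stays moved. The work goes in short steps, Python scripts to look and compute and a shell command to move; the robot and the scene stay as the last step left them, time stands still between calls to the robot, and variables do not carry over. Pictures are saved under pics/ and viewed, about 8 in all and at most 12, crops included, and the job is handed in when it is done.

```bash
mkdir -p pics; cat > h.py <<'E'
import numpy as np, cv2
from workcell import monitor, cams, order
def cam(n):
    c=cams.camera(n); 
    if 'rvec' in c:
        R=cv2.Rodrigues(np.array(c['rvec'],float))[0]; t=np.array(c['tvec'],float).ravel()
        c['R']=R;c['t']=t
    return c
def cloud(c):
    d=c['depth']; v,u=np.indices(d.shape)
    p=np.stack([(u-c['cx'])/c['fx']*d,(v-c['cy'])/c['fy']*d,d],-1)
    w=(p-c['t'])@c['R']; w[d==0]=np.nan; return w
E
python3 - <<'E'
from h import *
print(monitor.get_obs())
for n in('scene','top'):
    c=cam(n); w=cloud(c); np.savez(n+'.npz',w=w,img=c['img'],R=c['R'],t=c['t'],K=[c['fx'],c['fy'],c['cx'],c['cy']])
    print(n,-c['R'].T@c['t'],c['R'][2],c['fx'])
    cv2.imwrite(f'pics/{n}0.png',cv2.resize(c['img'][...,::-1],(800,600)))
E
```

```text
{'time': 0.0, 'q': array([7.64331545e+01, 5.01119849e+00, 1.00347782e+01, 9.50983237e+01,
       6.98575685e-04, 9.00005121e+01]), 'qd': array([ 0.00102773,  0.06321932,  0.02781254, -0.03973798,  0.05231261,
        0.05377535]), 'joint_efforts': array([ 2.56530820e-04, -5.20391142e+01,  4.64804471e+01,  1.62470917e-02,
        1.49394396e-05, -2.96228876e-06]), 'ee_pos': array([0.12896967, 0.53446363, 0.247585  ]), 'tcp_rot': array([-1.79925256e+02, -6.97907057e-04,  1.66432642e+02]), 'wrist_force': array([-0.46259428, -0.19987226, -0.62900124]), 'torque': array([-0.03350148, -0.02483032,  0.05187996]), 'opening': 0.08527368324272877}
scene [1.40996925 0.52231834 0.84004474] [-0.78156801 -0.37394245 -0.49931802] 542.3523912936653
top [-0.43471992  0.41262508  1.3043682 ] [ 0.55872264 -0.27886118 -0.78106687] 505.47082934525474
```

View pics/scene0.png

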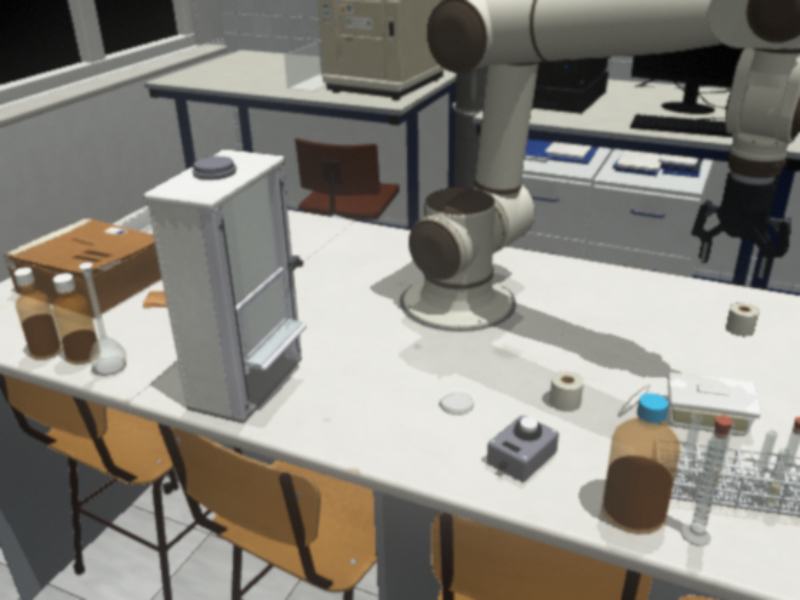

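View pics/top0.png

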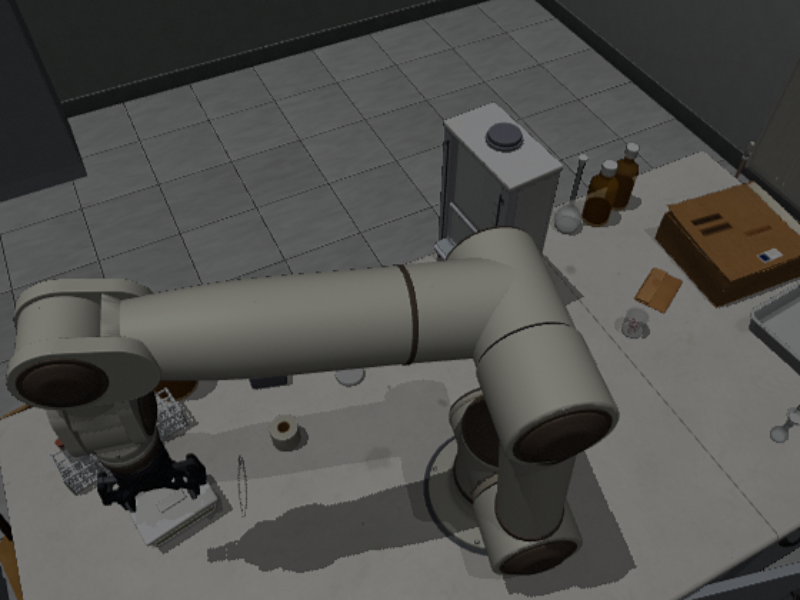

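The scene view shows the hood at the left (lip about (275,343), pointer knob about (296,262)) and the button at (528,425). The roll (566,390) and dish (457,402) are between them. In the top view the arm hides most of this.

```bash
python3 - <<'E'
from h import *
z=np.load('scene.npz'); w=z['w']; img=z['img']
cv2.imwrite('pics/crop1.png',cv2.resize(img[100:300,95:235,::-1],(560,800),interpolation=cv2.INTER_CUBIC)[:,:][0:800][::1][200:800])
def P(u,v):
    u=int(u*.7);v=int(v*.7); return np.round(w[v-1:v+2,u-1:u+2].reshape(-1,3)[4],3)
for n,u,v in [('topL',155,193),('topF',216,207),('topR',282,157),('lip1',252,358),('lip2',300,325),('lipm',275,340),('knob',296,262),('postL b',243,410),('postR',290,250),('btn',529,425),('box',505,440),('box2',540,445),('dish',457,402),('roll',566,380)]: print(n,P(u,v))
# button: points above box top
m=(w[...,2]>0.02)&(w[...,2]<0.075)
# local box region
def reg(u0,u1,v0,v1): 
    a=w[int(v0*.7):int(v1*.7),int(u0*.7):int(u1*.7)].reshape(-1,3); return a[np.isfinite(a[:,2])]
b=reg(485,560,410,480); b=b[b[:,2]>0.03]; h=np.histogram(b[:,2],bins=np.arange(.03,.09,.003)); print(h[0])
t=b[b[:,2]>0.05]; print('btn c',t.mean(0),t.min(0),t.max(0))
t=b[(b[:,2]>0.038)&(b[:,2]<.05)]; print('box',cv2.minAreaRect(t[:,:2].astype(np.float32)))
t=reg(150,285,150,210); t=t[(t[:,2]>.42)&(t[:,2]<.445)]; print('hoodtop',t[:,2].mean(),cv2.minAreaRect(t[:,:2].astype(np.float32)))
for n,r,zz in [('roll',(545,590,365,415),.04),('dish',(435,480,388,418),.006)]:
    t=reg(*r);t=t[t[:,2]>zz]; print(n,t.min(0),t.max(0))
E
```

```text
topL [ 0.56  -0.284  0.416]
topF [ 0.544 -0.184  0.404]
topR [ 0.338 -0.196  0.415]
lip1 [ 0.505 -0.186  0.109]
lip2 [ 0.373 -0.169  0.106]
lipm [ 0.44  -0.182  0.111]
knob [ 0.344 -0.184  0.22 ]
postL b [ 0.549 -0.186  0.027]
postR [ 0.343 -0.195  0.24 ]
btn [0.446 0.291 0.069]
box [0.472 0.26  0.047]
box2 [0.459 0.315 0.046]
dish [0.367 0.139 0.015]
roll [0.26  0.307 0.039]
[ 48  46  63  57 243 382  71  22  41  58  20  22  49  15   0   0   0   0
   0]
btn c [0.44365462 0.28964366 0.06048169] [0.40140683 0.266565   0.05026068] [0.48467912 0.30972557 0.07084631]
box ((0.4486704468727112, 0.28517359495162964), (0.07661198079586029, 0.10471558570861816), 72.53030395507812)
hoodtop 0.4307030767172233 ((0.4540633261203766, -0.25073328614234924), (0.06557564437389374, 0.06938262283802032), 21.29755210876465)
roll [0.24304715 0.2836755  0.04003363] [0.30397678 0.33905936 0.05471798]
dish [0.32510057 0.10707468 0.00621783] [0.38714116 0.16711968 0.01959539]
```

View pics/crop1.png

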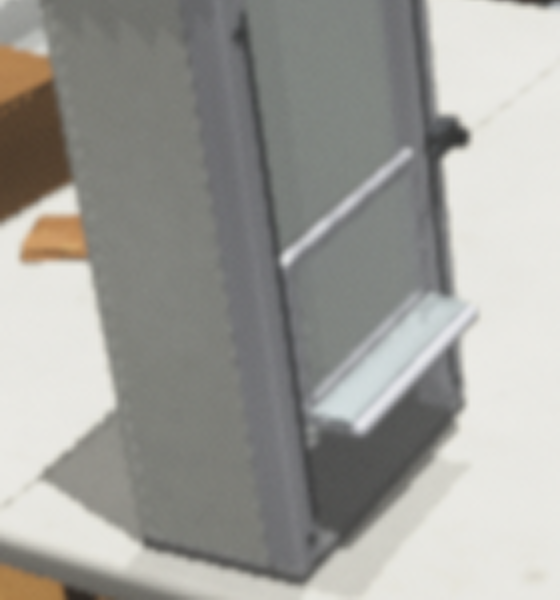

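The crop shows the lip at (310–475, 300–430) and the clamp with its knob at (450,135). The pin is not resolved, so I'll bring the wrist camera round to measure it.

```bash
cat >> h.py <<'E'
from scipy.spatial.transform import Rotation as Ro
def pose():
    o=monitor.get_obs(); return np.array(o['ee_pos']),Ro.from_euler('xyz',o['tcp_rot'],degrees=True).as_matrix()
def Rt(yaw,tilt): # yaw of lip dir; tool z points along hood inward, tilt deg below horizontal
    Y=np.array([np.cos(np.radians(yaw)),np.sin(np.radians(yaw)),0]); n=np.array([Y[1],-Y[0],0])
    a=np.radians(tilt); Z=n*np.cos(a)-np.array([0,0,1])*np.sin(a)
    return np.c_[np.cross(Y,Z),Y,Z]
def plan(p,R,n):
    p0,R0=pose(); w=Ro.from_matrix(R0.T@R).as_rotvec(); dR=Ro.from_rotvec(w/n).as_matrix()
    # sum_{k<n} dR^k t = R0^T (p-p0)
    S=sum(np.linalg.matrix_power(dR,k) for k in range(n)); t=np.linalg.solve(S,R0.T@(p-p0))
    print(n,'rows of',np.round(t,4),np.round(np.degrees(w/n),2))
def wcloud(c,p0,R0):
    d=c['depth']; v,u=np.indices(d.shape); M=np.array(c['tool_from_camera'])
    p=np.stack([(u-c['cx'])/c['fx']*d,(v-c['cy'])/c['fy']*d,d],-1)
    w=(p@M[:3,:3].T+M[:3,3])@R0.T+p0; w[d==0]=np.nan; return w
E
python3 - <<'E'
from h import *
z=np.load('scene.npz'); w=z['w']
m=(w[...,2]>.105)&(w[...,2]<.116)&(w[...,0]>.34)&(w[...,0]<.55)&(w[...,1]>-.22)&(w[...,1]<-.12)
t=w[m]; print(len(t),t.min(0),t.max(0))
for x in np.arange(.36,.53,.02):
    s=t[abs(t[:,0]-x)<.01]; print(round(x,2),len(s),s[:,1].max() if len(s) else 0)
# left side panel of hood (normal +x) and front posts
m=(w[...,2]>.15)&(w[...,2]<.4)&(w[...,0]>.53)&(w[...,0]<.60)&(w[...,1]<-.17)&(w[...,1]>-.33)
t=w[m]; print(np.polyfit(t[:,1],t[:,0],1)); print(cv2.fitLine(t[:,:2].astype(np.float32),cv2.DIST_HUBER,0,.01,.01).ravel(),t.max(0))
M=np.array(cams.camera('wrist')['tool_from_camera']); print(M.round(3))
plan(np.array([.45,.10,.30]),Rt(2.5,90),16)
E
```

```text
683 [ 0.34333159 -0.20152484  0.10502099] [ 0.54984493 -0.14870123  0.11594101]
0.36 17 -0.17051998381402558
0.38 76 -0.15638817944067043
0.4 72 -0.15598762568818808
0.42 76 -0.1536079494146367
0.44 80 -0.1515990502211052
0.46 89 -0.1503714744736303
0.48 79 -0.14898244123525228
0.5 86 -0.15029766333643804
0.52 78 -0.14870123424229523
[-0.10102646  0.53055828]
[ 0.05446285 -0.9985158   0.5554544  -0.2381817 ] [ 0.5644663  -0.17967729  0.39999044]
[[ 0.    -0.948 -0.317  0.082]
 [ 1.     0.     0.    -0.   ]
 [ 0.    -0.317  0.948 -0.125]
 [ 0.     0.     0.     1.   ]]
16 rows of [-0.0361 -0.0034 -0.0033] [-0.    0.    4.62]
```

```bash
R='[-0.036,-0.0034,-0.0033,0,0,4.62]'
python3 -m handwheel '[[-0.036,-0.0034,-0.0033,0,0,4.62],[-0.036,-0.0034,-0.0033,0,0,4.62],[-0.036,-0.0034,-0.0033,0,0,4.62],[-0.036,-0.0034,-0.0033,0,0,4.62],[-0.036,-0.0034,-0.0033,0,0,4.62],[-0.036,-0.0034,-0.0033,0,0,4.62],[-0.036,-0.0034,-0.0033,0,0,4.62],[-0.036,-0.0034,-0.0033,0,0,4.62]]' -1
python3 -m handwheel '[[-0.036,-0.0034,-0.0033,0,0,4.62],[-0.036,-0.0034,-0.0033,0,0,4.62],[-0.036,-0.0034,-0.0033,0,0,4.62],[-0.036,-0.0034,-0.0033,0,0,4.62],[-0.036,-0.0034,-0.0033,0,0,4.62],[-0.036,-0.0034,-0.0033,0,0,4.62],[-0.036,-0.0034,-0.0033,0,0,4.62],[-0.036,-0.0034,-0.0033,0,0,4.62]]'
python3 - <<'E'
from h import *
print(pose(),monitor.get_obs()['q'].round(1))
plan(np.array([.45,.10,.25]),Rt(3,25),16)
E
```

```text
time: 0.82
ee_pos: [0.3628, 0.3697, 0.2743]
tcp_rot: [-180.0, 0.0, 129.2]
wrist_force: [0.4, 1.3, 0.7]
opening: -0.0
time: 1.48
ee_pos: [0.4491, 0.0987, 0.3008]
tcp_rot: [-180.0, 0.0, 92.3]
wrist_force: [0.2, 0.5, -0.3]
opening: 0.0003
(array([0.44914951, 0.09868385, 0.30084251]), array([[-3.97841861e-02,  9.99208202e-01, -4.32602037e-04],
       [ 9.99208289e-01,  3.97841298e-02, -1.37903841e-04],
       [-1.20583953e-04, -4.37745933e-04, -9.99999897e-01]])) [ 12.4  -5.8   5.3 101.1  -0.  100.1]
16 rows of [0.0018 0.     0.0028] [-0.03 -4.06 -0.04]
```

```bash
python3 -m handwheel '[[0.0018,0,0.0028,0,-4.06,0],[0.0018,0,0.0028,0,-4.06,0],[0.0018,0,0.0028,0,-4.06,0],[0.0018,0,0.0028,0,-4.06,0],[0.0018,0,0.0028,0,-4.06,0],[0.0018,0,0.0028,0,-4.06,0],[0.0018,0,0.0028,0,-4.06,0],[0.0018,0,0.0028,0,-4.06,0]]'
python3 -m handwheel '[[0.0018,0,0.0028,0,-4.06,0],[0.0018,0,0.0028,0,-4.06,0],[0.0018,0,0.0028,0,-4.06,0],[0.0018,0,0.0028,0,-4.06,0],[0.0018,0,0.0028,0,-4.06,0],[0.0018,0,0.0028,0,-4.06,0],[0.0018,0,0.0028,0,-4.06,0],[0.0018,0,0.0028,0,-4.06,0]]'
python3 -m handwheel '[[0,0,0,0,0,0],[0,0,0,0,0,0],[0,0,0,0,0,0],[0,0,0,0,0,0],[0,0,0,0,0,0],[0,0,0,0,0,0],[0,0,0,0,0,0],[0,0,0,0,0,0]]'
python3 - <<'E'
from h import *
p,R=pose(); print(p,R.round(3),monitor.get_obs()['q'].round(1))
c=cam('wrist'); w=wcloud(c,p,R); np.savez('wr.npz',w=w,img=c['img'],p=p,R=R,M=c['tool_from_camera'],K=[c['fx'],c['fy'],c['cx'],c['cy']],depth=c['depth'])
cv2.imwrite('pics/wrist1.png',cv2.resize(c['img'][...,::-1],(800,600),interpolation=cv2.INTER_CUBIC))
E
```

```text
time: 2.15
ee_pos: [0.4487, 0.109, 0.2762]
tcp_rot: [179.9, 32.7, 92.5]
wrist_force: [0.7, 0.5, 0.2]
opening: -0.0001
time: 2.82
ee_pos: [0.4491, 0.1027, 0.2504]
tcp_rot: [179.9, 65.1, 92.5]
wrist_force: [0.0, 0.2, -0.6]
opening: -0.0001
time: 3.48
ee_pos: [0.4489, 0.1023, 0.251]
tcp_rot: [179.9, 64.9, 92.4]
wrist_force: [0.5, -0.4, -0.7]
opening: -0.0001
[0.44891899 0.10232105 0.25100072] [[-0.018  0.999  0.04 ]
 [ 0.424  0.044 -0.905]
 [-0.906  0.001 -0.424]] [ 38.2  22.2   7.8 126.9 -47.4 149.5]
```

View pics/wrist1.png

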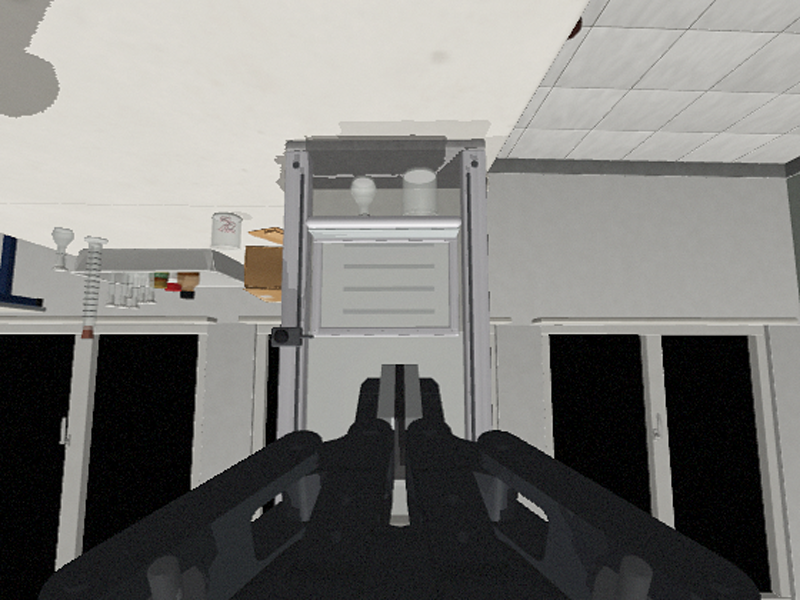

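Wrist view (image upside down): the clamp is at (287,336), the pin tip at about (312,336) and the lip spans (307–460, 218–240). The flask and beaker are inside at about (363,195) and (420,190).

```bash
python3 - <<'E'
from h import *
z=np.load('wr.npz'); w=z['w']; img=z['img']; g=img.mean(2)
# clamp dark points
s=(slice(222,248),slice(185,225))
print('gray',g[228:244,200:222].astype(int))
m=np.zeros(g.shape,bool); m[s]=g[s]<75
t=w[m]; print('clamp',np.nanmin(t,0),np.nanmax(t,0),np.nanmedian(t,0))
for u in range(205,222): print(u,w[235,u].round(3), w[236,u].round(3))
# lip
for u in (230,270,310):
  for v in range(148,172,2): print(u,v,w[v,u].round(3),int(g[v,u]))
for n,u,v in [('postR',206,200),('postL',336,200)]: print(n,w[v,u].round(4))
E
```

```text
gray [[133 136 136 133 134 134 126  93  50  61 108 162 148 114 108 104 112 135
  155 157 160 165]
 [ 44  40  47  45  42  44  49  49  51  52  65 110 152 113 109 103 103 141
  154 156 158 163]
 [ 52  48  65  60  66  65  64  65  67  60  42  75 150 115 112 105 103 137
  150 160 159 170]
 [ 50  58  62  64  61  64  65  66  66  61  49  65 132 111 107 106 114 138
  149 159 143 178]
 [ 19  50  70  67  72  68  67  71  71  62  43  77 153 114 110 119 151 144
  157 173 180 172]
 [ 14  37  72  66  69  66  69  69  69  57  38  79 153 111 105 115 145 148
  160 169 169 174]
 [ 12  28  67  66  64  60  65  65  67  60  43  54  95  75  73  76 104 107
  117 163 194 177]
 [ 25  22  59  69  68  68  67  66  64  58  55  53  53  51  51  59  51  51
   49 114 215 205]
 [ 28  27  62  70  70  68  62  67  63  68  82  96 104  99  99 102 101  82
  107 124 167 164]
 [ 32  42  75  69  65  69  67  67  69  60  35  81 142 113 106 116 153 155
  157 171 169 167]
 [ 27  54  69  69  68  71  68  73  69  61  40  78 150 108 110 117 165 170
  169 168 168 166]
 [ 54  65  63  66  62  72  69  62  68  62  40  75 150 109 107 115 164 16
[... 1987 characters left out ...]
8] 230
270 160 [ 0.447 -0.163  0.109] 150
270 162 [ 0.447 -0.17   0.11 ] 200
270 164 [ 0.447 -0.18   0.11 ] 203
270 166 [ 0.447 -0.192  0.11 ] 169
270 168 [ 0.447 -0.193  0.113] 153
270 170 [ 0.447 -0.196  0.115] 151
310 148 [ 0.525 -0.3    0.045] 135
310 150 [ 0.525 -0.299  0.049] 137
310 152 [ 0.503 -0.151  0.1  ] 125
310 154 [ 0.503 -0.152  0.103] 176
310 156 [ 0.503 -0.153  0.106] 219
310 158 [ 0.503 -0.155  0.108] 228
310 160 [ 0.504 -0.159  0.109] 137
310 162 [ 0.505 -0.167  0.11 ] 207
310 164 [ 0.507 -0.177  0.11 ] 205
310 166 [ 0.508 -0.19   0.11 ] 173
310 168 [ 0.508 -0.19   0.113] 198
310 170 [ 0.509 -0.192  0.116] 159
postR [ 0.3506 -0.1982  0.1623]
postL [ 0.5464 -0.1857  0.1629]
```

```bash
python3 - <<'E'
from h import *
plan(np.array([.449,-.05,.072]),Rt(3.8,25),16)
E
```

```text
16 rows of [ 0.0061 -0.0005  0.0133] [-0.07 -0.   -0.04]
```

```bash
python3 -m handwheel '[[0.0061,-0.0005,0.0133,-0.07,0,-0.04],[0.0061,-0.0005,0.0133,-0.07,0,-0.04],[0.0061,-0.0005,0.0133,-0.07,0,-0.04],[0.0061,-0.0005,0.0133,-0.07,0,-0.04],[0.0061,-0.0005,0.0133,-0.07,0,-0.04],[0.0061,-0.0005,0.0133,-0.07,0,-0.04],[0.0061,-0.0005,0.0133,-0.07,0,-0.04],[0.0061,-0.0005,0.0133,-0.07,0,-0.04]]'
python3 - <<'E'
from h import *
print(monitor.get_obs()['q'].round(1))
plan(np.array([.449,-.05,.072]),Rt(3.8,25),8)
E
```

```text
time: 4.2
ee_pos: [0.4486, 0.0261, 0.1609]
tcp_rot: [-179.9, 65.0, 93.3]
wrist_force: [-0.0, 0.0, -0.1]
opening: -0.0001
[ 31.7  17.8  -7.  110.8 -52.7 142. ]
8 rows of [ 0.0061 -0.0005  0.0133] [-0.08 -0.01 -0.03]
```

Joint 4 is moving away from its limit, so I'll continue.

```bash
python3 -m handwheel '[[0.0061,-0.0005,0.0133,-0.07,0,-0.04],[0.0061,-0.0005,0.0133,-0.07,0,-0.04],[0.0061,-0.0005,0.0133,-0.07,0,-0.04],[0.0061,-0.0005,0.0133,-0.07,0,-0.04],[0.0061,-0.0005,0.0133,-0.07,0,-0.04],[0.0061,-0.0005,0.0133,-0.07,0,-0.04],[0.0061,-0.0005,0.0133,-0.07,0,-0.04],[0.0061,-0.0005,0.0133,-0.07,0,-0.04]]'
python3 - <<'E'
from h import *
print(monitor.get_obs()['q'].round(1))
plan(np.array([.449,-.158,.072]),Rt(3.8,25),8)
E
```

```text
time: 4.87
ee_pos: [0.449, -0.0497, 0.0717]
tcp_rot: [-179.8, 65.0, 94.0]
wrist_force: [-0.2, 0.8, -0.4]
opening: 0.0
[ 24.   15.4 -19.1  92.  -58.2 130.9]
8 rows of [-0.0057 -0.0009  0.0122] [-0.01 -0.01  0.01]
```

```bash
python3 -m handwheel '[[-0.0057,-0.0009,0.0122,0,0,0],[-0.0057,-0.0009,0.0122,0,0,0],[-0.0057,-0.0009,0.0122,0,0,0],[-0.0057,-0.0009,0.0122,0,0,0],[-0.0057,-0.0009,0.0122,0,0,0],[-0.0057,-0.0009,0.0122,0,0,0],[-0.0057,-0.0009,0.0122,0,0,0],[-0.0057,-0.0009,0.0122,0,0,0]]'
python3 - <<'E'
from h import *
print(monitor.get_obs()['q'].round(1))
p,R=pose(); plan(np.array([.449,-.158,p[2]+.04]),Rt(3.8,25),8)
c=cam('wrist'); cv2.imwrite('pics/wrist2.png',cv2.resize(c['img'][...,::-1],(800,600)))
E
```

```text
time: 5.53
ee_pos: [0.4489, -0.1579, 0.0723]
tcp_rot: [-179.7, 65.0, 94.0]
wrist_force: [-0.2, 0.3, -0.3]
opening: 0.0001
[ 11.    3.5 -29.8  71.9 -64.  106.7]
8 rows of [-0.0045  0.     -0.0021] [-0.01 -0.01  0.01]
```

View pics/wrist2.png

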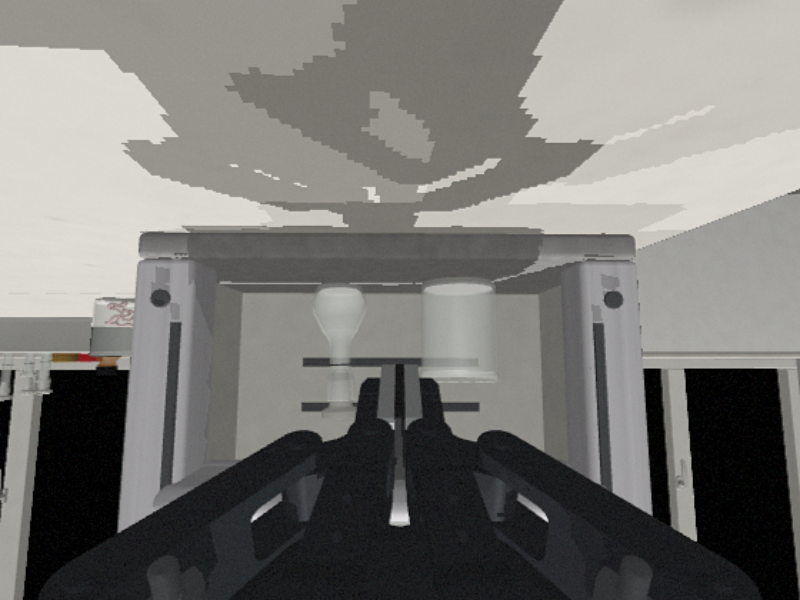

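The fingers (about (400,390)) are under the lip, clear of the flask (340,340) and beaker (460,330). Now I'll push up.

```bash
python3 -m handwheel '[[-0.0036,0,-0.0017,0,0,0],[-0.0036,0,-0.0017,0,0,0],[-0.0036,0,-0.0017,0,0,0],[-0.0036,0,-0.0017,0,0,0],[-0.0036,0,-0.0017,0,0,0],[-0.0036,0,-0.0017,0,0,0],[-0.0036,0,-0.0017,0,0,0],[-0.0036,0,-0.0017,0,0,0]]'
cat > lip.py <<'E'
from h import *
p,R=pose(); c=cam('scene'); w=cloud(c)
m=(w[...,0]>.38)&(w[...,0]<.52)&(w[...,1]>-.185)&(w[...,1]<-.16)&(w[...,2]<.3)&(w[...,2]>.09)
z=w[...,2][m]; h,e=np.histogram(z,bins=np.arange(.09,.3,.002)); i=h.argmax(); print('lip z',np.median(z[abs(z-e[i]-.001)<.004]),h[i],'tcp',p.round(4))
E
python3 lip.py
```

```text
time: 6.25
ee_pos: [0.4491, -0.1567, 0.104]
tcp_rot: [-179.7, 64.9, 94.1]
wrist_force: [2.9, 5.4, -6.9]
opening: -0.0002
lip z 0.12944719013380013 124 tcp [ 0.4491 -0.1567  0.104 ]
```

```bash
python3 -m handwheel '[[-0.0036,0,-0.0017,0,0,0],[-0.0036,0,-0.0017,0,0,0],[-0.0036,0,-0.0017,0,0,0],[-0.0036,0,-0.0017,0,0,0],[-0.0036,0,-0.0017,0,0,0],[-0.0036,0,-0.0017,0,0,0],[-0.0036,0,-0.0017,0,0,0],[-0.0036,0,-0.0017,0,0,0]]'
python3 -m handwheel '[[-0.0036,0,-0.0017,0,0,0],[-0.0036,0,-0.0017,0,0,0],[-0.0036,0,-0.0017,0,0,0],[-0.0036,0,-0.0017,0,0,0],[-0.0036,0,-0.0017,0,0,0],[-0.0036,0,-0.0017,0,0,0],[-0.0036,0,-0.0017,0,0,0],[0,0,0,0,0,0]]'
python3 lip.py
```

```text
time: 6.97
ee_pos: [0.4491, -0.1567, 0.1359]
tcp_rot: [-179.7, 64.9, 94.0]
wrist_force: [3.0, 4.7, -7.1]
opening: -0.0
time: 7.63
ee_pos: [0.4492, -0.1567, 0.1645]
tcp_rot: [-179.8, 65.0, 94.0]
wrist_force: [-0.2, 4.1, -2.4]
opening: 0.0002
lip z 0.19019601844350975 121 tcp [ 0.4492 -0.1567  0.1645]
```

```bash
python3 -m handwheel '[[-0.0036,0,-0.0017,0,0,0],[-0.0036,0,-0.0017,0,0,0],[-0.0036,0,-0.0017,0,0,0],[-0.0027,0,-0.0013,0,0,0],[-0.0027,0,-0.0013,0,0,0],[-0.0027,0,-0.0013,0,0,0],[-0.0018,0,-0.0008,0,0,0],[0,0,0,0,0,0]]'
python3 lip.py
python3 - <<'E'
from h import *
p,R=pose()
c=cam('scene'); cv2.imwrite('pics/scene2.png',cv2.resize(c['img'][140:280,105:245,::-1],(600,600),interpolation=cv2.INTER_CUBIC))
E
```

```text
time: 8.35
ee_pos: [0.4492, -0.1568, 0.1872]
tcp_rot: [-179.8, 65.0, 94.0]
wrist_force: [0.3, 3.7, -3.0]
opening: 0.0003
lip z 0.21291153130673038 157 tcp [ 0.4492 -0.1568  0.1872]
```

View pics/scene2.png

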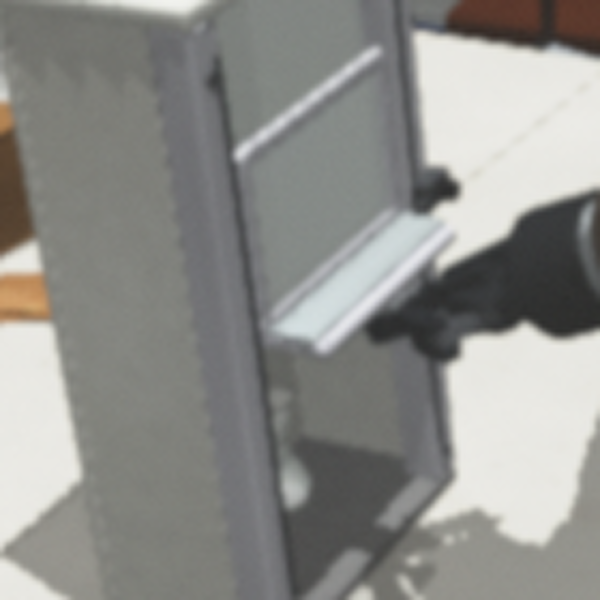

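The lip's top face now sits just below the clamp (435,185), at z = 0.213 against 0.216. I'll nudge it 2.5 mm, then drop clear and back out for a wrist check.

```bash
python3 -m handwheel '[[-0.0012,0,-0.00053,0,0,0],[-0.0012,0,-0.00053,0,0,0],[0,0,0,0,0,0],[0,0,0,0,0,0],[0,0,0,0,0,0],[0,0,0,0,0,0],[0,0,0,0,0,0],[0,0,0,0,0,0]]'
python3 lip.py
python3 -m handwheel '[[0.0018,0,0.0009,0,0,0],[0.0027,0,0.0013,0,0,0],[0.0027,0,0.0013,0,0,0],[0.0027,0,0.0013,0,0,0],[0.0027,0,0.0013,0,0,0],[0.0027,0,0.0013,0,0,0],[0,0,0,0,0,0],[0,0,0,0,0,0]]'
python3 lip.py
python3 - <<'E'
from h import *
p,R=pose(); plan(np.array([.449,.10,p[2]]),Rt(3.8,25),16)
E
```

```text
time: 9.12
ee_pos: [0.4492, -0.1568, 0.1893]
tcp_rot: [-179.8, 65.0, 94.0]
wrist_force: [0.8, 2.5, -5.4]
opening: 0.0004
lip z 0.214634601597608 154 tcp [ 0.4492 -0.1568  0.1893]
time: 9.83
ee_pos: [0.4491, -0.1571, 0.1722]
tcp_rot: [-179.7, 65.0, 94.1]
wrist_force: [-0.4, 0.6, 0.3]
opening: -0.0
lip z 0.21495930791478957 152 tcp [ 0.4491 -0.1571  0.1722]
16 rows of [ 0.0068  0.0011 -0.0145] [-0.   -0.    0.01]
```

```bash
python3 -m handwheel '[[0.0068,0.0011,-0.0145,0,0,0],[0.0068,0.0011,-0.0145,0,0,0],[0.0068,0.0011,-0.0145,0,0,0],[0.0068,0.0011,-0.0145,0,0,0],[0.0068,0.0011,-0.0145,0,0,0],[0.0068,0.0011,-0.0145,0,0,0],[0.0068,0.0011,-0.0145,0,0,0],[0.0068,0.0011,-0.0145,0,0,0]]'
python3 -m handwheel '[[0.0068,0.0011,-0.0145,0,0,0],[0.0068,0.0011,-0.0145,0,0,0],[0.0068,0.0011,-0.0145,0,0,0],[0.0068,0.0011,-0.0145,0,0,0],[0.0068,0.0011,-0.0145,0,0,0],[0.0068,0.0011,-0.0145,0,0,0],[0.0068,0.0011,-0.0145,0,0,0],[0.0068,0.0011,-0.0145,0,0,0]]'
python3 - <<'E'
from h import *
c0=cam('wrist')
p,R=pose(); c=cam('wrist'); w=wcloud(c,p,R); g=c['img'].mean(2); d=c['depth']
m=(w[...,0]>.39)&(w[...,0]<.51)&(w[...,1]>-.185)&(w[...,1]<-.145)&(w[...,2]<.3)&(w[...,2]>.15)
t=w[m]; print('lip pts',len(t),np.percentile(t[:,2],[2,50,90,98]),t[:,1].max())
m=(w[...,0]>.366)&(w[...,0]<.373)&(w[...,1]>-.188)&(w[...,1]<-.176)&(w[...,2]>.15)&(w[...,2]<.3); t=w[m]; print('pin',len(t),t.min(0),t.max(0),np.median(t,0))
m=(w[...,0]>.335)&(w[...,0]<.362)&(w[...,1]>-.19)&(w[...,1]<-.17)&(w[...,2]>.15)&(w[...,2]<.3); t=w[m]; print('clamp',t.min(0),t.max(0))
cv2.imwrite('pics/wrist3.png',cv2.resize(c['img'][...,::-1],(800,600),interpolation=cv2.INTER_CUBIC))
# plan: back to tool down, up
plan(np.array([.447,.20,.30]),Rt(3.8,90),16)
E
```

```text
time: 10.55
ee_pos: [0.4495, -0.0278, 0.1722]
tcp_rot: [-179.8, 65.0, 94.0]
wrist_force: [-0.1, 0.1, 0.2]
opening: 0.0005
time: 11.22
ee_pos: [0.4498, 0.1007, 0.1719]
tcp_rot: [-179.8, 65.0, 94.0]
wrist_force: [-0.9, -0.3, 0.3]
opening: -0.0002
lip pts 321 [0.19913545 0.20501496 0.21112047 0.21292995] -0.15027603338397655
pin 5 [ 0.36688894 -0.18458897  0.21625   ] [ 0.372856   -0.18082507  0.21679196] [ 0.36998562 -0.18226237  0.21645884]
clamp [ 0.33508661 -0.18924797  0.20571863] [ 0.36123004 -0.17306259  0.22518378]
16 rows of [ 0.0005  0.0002 -0.0107] [-0.    4.06  0.01]
```

View pics/wrist3.png

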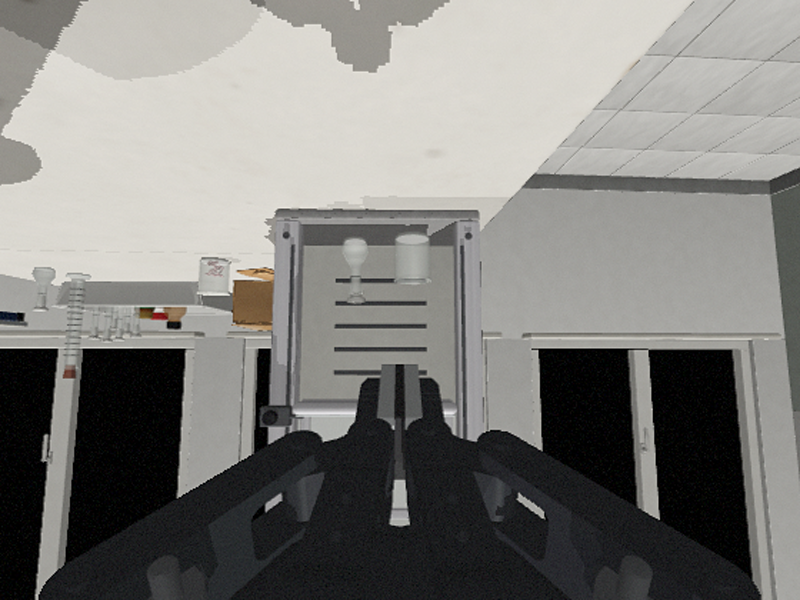

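The lip (300–455, 408) is level with the pin, just right of the clamp (270,415): pin z 0.216, lip top about 0.213–0.215. The flask and beaker are undisturbed. Next I'll locate the button exactly.

```bash
python3 - <<'E'
from h import *
z=np.load('scene.npz'); w=z['w']
m=(abs(w[...,0]-.445)<.06)&(abs(w[...,1]-.29)<.06)&(w[...,2]>.062)&(w[...,2]<.1); t=w[m]
print(len(t),t.min(0),t.max(0),np.median(t,0),t[:,2].round(3))
s=t[t[:,2]>.066]; print(len(s),(s.min(0)+s.max(0))/2,np.ptp(s,0), s.mean(0))
m=(abs(w[...,0]-.445)<.2)&(abs(w[...,1]-.29)<.2)&(w[...,2]>.09)&(w[...,2]<.26); t=w[m]; d=np.hypot(t[:,0]-.445,t[:,1]-.29); print('near',len(t),d.min(),t[d.argmin()],t.max(0))
c=s.mean(0)
plan(np.array([.445,.291,.20]),Rt(3.8,90),16)
E
```

```text
90 [0.42086965 0.27456735 0.06227616] [0.45397747 0.30100479 0.07084631] [0.4398521  0.28875567 0.06704319] [0.067 0.067 0.07  0.068 0.067 0.065 0.065 0.066 0.066 0.067 0.068 0.066
 0.067 0.069 0.07  0.069 0.068 0.066 0.066 0.069 0.069 0.067 0.067 0.068
 0.067 0.069 0.067 0.069 0.07  0.064 0.066 0.066 0.069 0.07  0.068 0.067
 0.069 0.068 0.069 0.069 0.067 0.065 0.066 0.068 0.069 0.071 0.068 0.066
 0.068 0.07  0.069 0.069 0.071 0.062 0.066 0.066 0.067 0.065 0.068 0.069
 0.067 0.067 0.069 0.066 0.067 0.064 0.065 0.066 0.07  0.067 0.067 0.066
 0.066 0.069 0.064 0.065 0.066 0.068 0.064 0.067 0.064 0.067 0.065 0.067
 0.065 0.063 0.063 0.062 0.063 0.063]
64 [0.43990486 0.28804225 0.06846753] [0.02814522 0.0253208  0.00475755] [0.43857688 0.28851273 0.0679422 ]
near 1829 0.1441898058300148 [0.49844815 0.42391787 0.12821799] [0.54991844 0.48999684 0.20841743]
16 rows of [ 0.0092  0.0005 -0.0086] [-0.    4.06  0.01]
```

```bash
python3 - <<'E'
from h import *
plan(np.array([.445,.10,.25]),Rt(3.8,90),16)
E
```

```text
16 rows of [-0.003  -0.0003 -0.0042] [-0.    4.06  0.01]
```

```bash
python3 -m handwheel '[[-0.003,-0.0003,-0.0042,0,4.06,0],[-0.003,-0.0003,-0.0042,0,4.06,0],[-0.003,-0.0003,-0.0042,0,4.06,0],[-0.003,-0.0003,-0.0042,0,4.06,0],[-0.003,-0.0003,-0.0042,0,4.06,0],[-0.003,-0.0003,-0.0042,0,4.06,0],[-0.003,-0.0003,-0.0042,0,4.06,0],[-0.003,-0.0003,-0.0042,0,4.06,0]]'
python3 -m handwheel '[[-0.003,-0.0003,-0.0042,0,4.06,0],[-0.003,-0.0003,-0.0042,0,4.06,0],[-0.003,-0.0003,-0.0042,0,4.06,0],[-0.003,-0.0003,-0.0042,0,4.06,0],[-0.003,-0.0003,-0.0042,0,4.06,0],[-0.003,-0.0003,-0.0042,0,4.06,0],[-0.003,-0.0003,-0.0042,0,4.06,0],[-0.003,-0.0003,-0.0042,0,4.06,0]]'
python3 - <<'E'
from h import *
plan(np.array([.439,.288,.14]),Rt(3.8,90),8)
E
```

```text
time: 11.98
ee_pos: [0.4468, 0.1099, 0.212]
tcp_rot: [-180.0, 32.3, 93.8]
wrist_force: [-0.7, 0.5, 0.3]
opening: -0.0003
time: 12.65
ee_pos: [0.4451, 0.0974, 0.251]
tcp_rot: [180.0, -0.2, 93.8]
wrist_force: [-0.7, 0.0, 0.3]
opening: -0.0002
8 rows of [0.0238 0.0008 0.0139] [ 0.   -0.02 -0.  ]
```

```bash
python3 -m handwheel '[[0.0238,0.0008,0.0139,0,0,0],[0.0238,0.0008,0.0139,0,0,0],[0.0238,0.0008,0.0139,0,0,0],[0.0238,0.0008,0.0139,0,0,0],[0.0238,0.0008,0.0139,0,0,0],[0.0238,0.0008,0.0139,0,0,0],[0.0238,0.0008,0.0139,0,0,0],[0.0238,0.0008,0.0139,0,0,0]]'
python3 -m handwheel '[[0,0,0.008,0,0,0],[0,0,0.008,0,0,0],[0,0,0.008,0,0,0],[0,0,0.008,0,0,0],[0,0,0.008,0,0,0],[0,0,0.004,0,0,0],[0,0,0,0,0,0],[0,0,0,0,0,0]]'
python3 - <<'E'
from h import *
c=cam('scene'); cv2.imwrite('pics/scene3.png',cv2.resize(c['img'][230:360,300:440,::-1],(700,650),interpolation=cv2.INTER_CUBIC)[:600])
E
```

```text
time: 13.32
ee_pos: [0.4387, 0.2889, 0.1384]
tcp_rot: [-179.9, 0.0, 93.8]
wrist_force: [0.0, -0.5, -0.6]
opening: -0.0002
time: 13.98
ee_pos: [0.4388, 0.2882, 0.095]
tcp_rot: [-179.9, -0.0, 93.8]
wrist_force: [0.9, 0.7, -0.3]
opening: -0.0001
```

View pics/scene3.png

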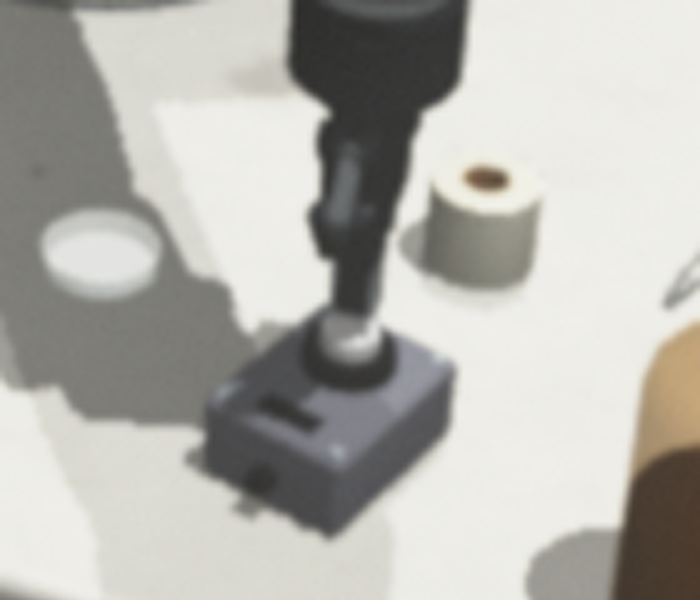

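The fingertips (355,310) are just above the button (350,335). Now I'll press gently.

```bash
python3 -m handwheel '[[0,0,0.002,0,0,0],[0,0,0.002,0,0,0],[0,0,0.002,0,0,0],[0,0,0.002,0,0,0],[0,0,0.002,0,0,0],[0,0,0,0,0,0],[0,0,0,0,0,0],[0,0,0,0,0,0]]'
python3 -m handwheel '[[0,0,0.001,0,0,0],[0,0,0.001,0,0,0],[0,0,0.001,0,0,0],[0,0,0.001,0,0,0],[0,0,0,0,0,0],[0,0,0,0,0,0],[0,0,0,0,0,0],[0,0,0,0,0,0]]'
```

```text
time: 14.7
ee_pos: [0.4387, 0.2885, 0.085]
tcp_rot: [-179.9, 0.0, 93.8]
wrist_force: [-0.2, -0.3, 0.4]
opening: 0.0003
time: 15.37
ee_pos: [0.4388, 0.2886, 0.0811]
tcp_rot: [-179.9, -0.0, 93.8]
wrist_force: [0.7, 0.7, 4.0]
opening: 0.0002
```

```bash
python3 -m handwheel '[[0,0,0.001,0,0,0],[0,0,0.001,0,0,0],[0,0,0,0,0,0],[0,0,0,0,0,0],[0,0,0,0,0,0],[0,0,0,0,0,0],[0,0,0,0,0,0],[0,0,0,0,0,0]]'
python3 -m handwheel '[[0,0,0.001,0,0,0],[0,0,0.001,0,0,0],[0,0,0,0,0,0],[0,0,0,0,0,0],[0,0,0,0,0,0],[0,0,0,0,0,0],[0,0,0,0,0,0],[0,0,0,0,0,0]]'
```

```text
time: 16.03
ee_pos: [0.4387, 0.2886, 0.079]
tcp_rot: [-179.9, -0.0, 93.8]
wrist_force: [1.1, 0.6, 4.4]
opening: 0.0001
time: 16.7
ee_pos: [0.4388, 0.2886, 0.0779]
tcp_rot: [-179.9, -0.0, 93.8]
wrist_force: [-0.4, -1.1, 12.3]
opening: 0.0001
```

The force has jumped to 12 N and the travel has stopped, so the button is fully down. Retracting.

```bash
python3 -m handwheel '[[0,0,-0.004,0,0,0],[0,0,-0.01,0,0,0],[0,0,-0.015,0,0,0],[0,0,-0.015,0,0,0],[0,0,-0.015,0,0,0],[0,0,-0.015,0,0,0],[0,0,-0.01,0,0,0],[0,0,0,0,0,0]]'
python3 -m handwheel '[[0,0,0,0,0,0],[0,0,0,0,0,0],[0,0,0,0,0,0],[0,0,0,0,0,0],[0,0,0,0,0,0],[0,0,0,0,0,0],[0,0,0,0,0,0],[0,0,0,0,0,0]]'
python3 lip.py
python3 - <<'E'
from h import *
c=cam('scene'); w=cloud(c); z=np.load('scene.npz')['w']
for n,a in (('before',z),('now',w)):
    m=(abs(a[...,0]-.439)<.02)&(abs(a[...,1]-.288)<.02)&(a[...,2]>.062)&(a[...,2]<.1); print(n,'btn',np.median(a[m],0))
    for k,cx,cy,lo,hi in(('roll',.273,.311,.04,.07),('dish',.356,.137,.006,.03)):
        m=(abs(a[...,0]-cx)<.05)&(abs(a[...,1]-cy)<.05)&(a[...,2]>lo)&(a[...,2]<hi); print(n,k,((np.nanmin(a[m],0)+np.nanmax(a[m],0))/2).round(3))
cv2.imwrite('pics/scene4.png',cv2.resize(c['img'][...,::-1],(800,600)))
E
```

```text
time: 17.37
ee_pos: [0.4392, 0.2888, 0.1629]
tcp_rot: [-180.0, -0.1, 93.8]
wrist_force: [-0.4, 0.3, 0.3]
opening: -0.0001
time: 18.03
ee_pos: [0.4388, 0.2885, 0.1609]
tcp_rot: [-179.9, 0.0, 93.8]
wrist_force: [0.5, -0.1, 0.8]
opening: 0.0002
lip z 0.21489939684988624 159 tcp [0.4388 0.2885 0.1609]
before btn [0.4398521  0.28875567 0.06704319]
before roll [0.274 0.311 0.047]
before dish [0.356 0.137 0.013]
now btn [0.43908979 0.2885415  0.0674828 ]
now roll [0.273 0.312 0.048]
now dish [0.354 0.137 0.013]
```

View pics/scene4.png

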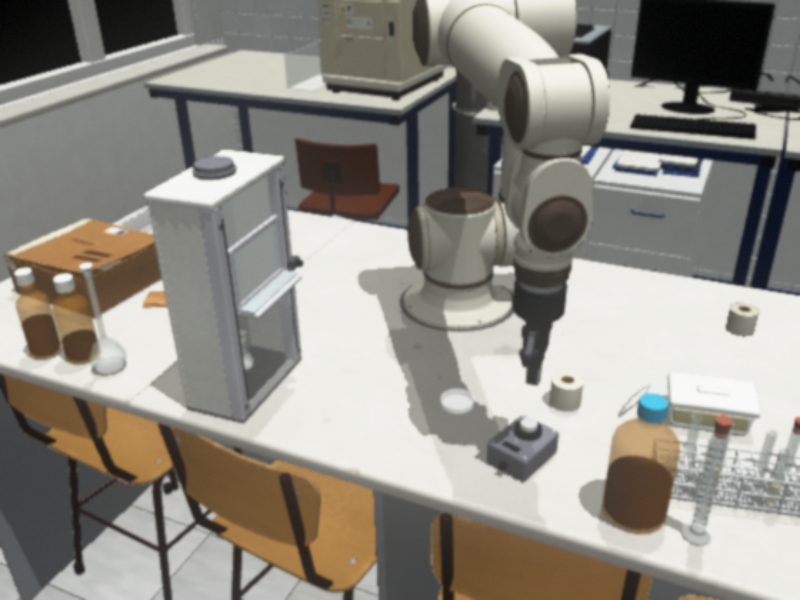

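The arm is clear of everything, the lip (270,293) is at pointer height, the button (528,425) is back up, and the roll and dish are where they started.

```bash
python3 -c "
from workcell import order; print(order.job_done())"
```

```text
the job is handed in; nothing more can be done
None
```

The window is set at the pointer and the fan button has been pressed. I handed the job in at about 18 s; no verdict is reported.

- **Window:** I pushed it up from beneath the lip with the shut fingertips, so nothing was pinched. The last check put the lip top at z ≈ 0.215 m and the pointer at ≈ 0.216 m. A wrist-camera reading gave a lip top of 0.213–0.215 m, so the two agree within about 3 mm. The lip stayed put after the fingers came away.
- **Fan button:** I pressed until the travel stopped and the force rose from about 4 N to 12 N, after roughly 6 mm of travel. It sprang back to its starting height when released.
- **Other items:** The roll and dish measured within 2 mm of where they started. The flask and beaker I judged only by eye: they were upright and looked unmoved after the window was set. The final picture shows part of the flask, but not the beaker.
- **Robot:** It finished clear of everything, with wrist force near zero.

No check failed.

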